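# Release the mode key left latched on the interferometer's key box

## Robot

A 6-joint arm with a two-finger parallel gripper is mounted at the origin on the work surface. World frame = base frame: x ahead of the robot, y to its left, z up, the work surface at z = 0. Lengths are in m, angles in rad, forces in N, time in s.
With the tool pointing down it reaches from about 0.375 to 0.9 m from the base axis. Payload 3.1 kg.
Tool frame: the origin (TCP) lies midway between the tips of the shut fingers; the grasp point (between the pads) lies 19 mm behind it (manip.grasp_offset is the distance from the TCP to the grasp point, in m); z points along the fingers, y is the line along which they close (so a half turn about z gives the same grasp; the last joint's range is limited). The gripper opens to 85 mm and grips with 20 to 120 N. Pads are 22 mm wide; open, the fingers measure 114 mm over their backs; the gripper's body (76 mm by 85 mm) begins 54 mm behind the grasp point. The pads swing forward as they close: fully open they stand 13 mm farther back than shut.
Start: joints at [1.131, 0.527, 1.433, -0, 1.181, -0.178], TCP at [0.161, 0.604, 0.231] pointing down, gripper open.
Joint ranges: [-3.08, 3.08], [-0.75, 2.2], [0.22, 2.44], [-1.43, 4.57], [0, 2.65], [-2.85, 2.85]. Speed limits (rad/s): [2.79, 2.79, 3.14, 3.14, 3.14, 3.14].

## Interface

Orientations are given as a unit quaternion [x, y, z, w].
In Python, from station import sensors, cams, order, manip gives the robot as it stands.
- The arm moves only by the tool move_arm, never from a script. Its argument "targets" is a list of rows, each an object of numbers: "dx", "dy", "dz": the shift along the world's x, y, z normalised to -1 to 1, where 1 is 25 mm; "rx", "ry", "rz": the turn, a rotation vector about the world's x, y, z normalised to -1 to 1, where 1 is 30 degrees. A call has exactly 10 rows; each row shifts and turns the commanded pose from where the row before left it; what a row does not reach is not made up. A row lasts 1/8 s, in which the tool goes at most 62.5 mm and 10.7 degrees, less where a joint would pass 70% of its speed; a pose out of reach is approached as far as the arm can. A call with a number of a shift or a turn outside -1 to 1 is refused whole. A call with a gripper value outside its range is refused whole. "claw" is the opening in per cent of the stroke, from 0 (shut) to 100 (fully open), set as the call begins (left out, the last holds). The fingers move at their own pace and stop on an object; "newtons" is the grip in N (left out, the last holds). Time passes only in rows, so rows that do not move let the fingers close, or fill a call up. It gives the time, the measured TCP pose, the force, the opening and the grip force at its end, in the units of the state.
- sensors.sense(): the state, without advancing time (a new reading comes with each control period).
- cams.snapshot(name): name is "side" or "top" or "wrist"; returns the picture (480x640x3 uint8, red, green, blue); there is no depth.
- cams.camera_model(name): a dict with "fx", "fy", "cx", "cy" (pixels), "distortion" ([k1, k2, p1, p2, k3] as OpenCV has them; the pictures are not rectified), "extrinsics" (4x4, takes a point from world to camera coordinates). Camera axes: x right, y down, z forward; pixel columns grow to the right and rows downward; lengths in m; the calibration is good to about 2 mm. A picture is of the moment at which its call begins: read the wrist's pose just before it. camera_model takes no time and is no camera call; for the wrist camera it gives the pose at the moment of the call.
- order.sign_off(): hands the job in; it is judged then, once.
The state is a dict: "t": time; "q": joint angles; "qd": joint speeds; "tau": joint torques, N m; "tcp_pos": TCP position; "tool_rot": TCP orientation; "force": force on the tool from outside, world axes, zero at the start; "ft_torque": the same for the moment, N m; "finger_gap": opening from 0.0 (shut) to 1.0 (fully open); "gripper_force": force on a finger pad.
Only numpy, scipy, OpenCV 4.12 (cv2) and the standard library are available. Lean on these libraries where they do the work, as an engineer would, in place of code of your own. Each camera call takes 0.05 s, during which the arm holds its last target. There are 200 camera calls.

## Task

One of the four identical light grey mode keys on the white box was left latched down. Tap the keys lightly to find out which one it is, then press that key right down with a fingertip and let go, so that it springs up and all four keys stand raised. Do not push any of the raised keys down far enough to latch, and do not pick up, push aside or knock over anything else.

Things in the scene. Friction and masses are not known exactly. Their poses are not given: they have to be found in the camera images.
- key_box: White fixed control box, 120 mm (x) by 320 mm (y) by 45 mm high, with a black strip carrying four identical square light grey keys in a row along its y axis. Origin at the centre of its underside; z up. Near its -y end stand two small black knobs (12 mm high, fixed, not to be used); on its +y end lies a loose lens cell.
- place_1 (a point): Fixed point: top centre of the key at place 1 (from the +y end; box x -10, y +66 mm) when raised, 59 mm above the table, 14 mm above the box. It does not move with the key. Keys are flat, 24 mm square, 44 mm apart. Raised keys' tops are level with this point; the latched one's is 5 mm lower, so a fingertip 2 to 3 mm below this point meets a raised key but not the latched one.
- place_2 (a point): Fixed point: top centre of the key at place 2 (from the +y end; box x -10, y +22 mm) when raised, 59 mm above the table, 14 mm above the box. It does not move with the key. Keys are flat, 24 mm square, 44 mm apart. Raised keys' tops are level with this point; the latched one's is 5 mm lower, so a fingertip 2 to 3 mm below this point meets a raised key but not the latched one.
- place_3 (a point): Fixed point: top centre of the key at place 3 (from the +y end; box x -10, y -22 mm) when raised, 59 mm above the table, 14 mm above the box. It does not move with the key. Keys are flat, 24 mm square, 44 mm apart. Raised keys' tops are level with this point; the latched one's is 5 mm lower, so a fingertip 2 to 3 mm below this point meets a raised key but not the latched one.
- place_4 (a point): Fixed point: top centre of the key at place 4 (from the +y end; box x -10, y -66 mm) when raised, 59 mm above the table, 14 mm above the box. It does not move with the key. Keys are flat, 24 mm square, 44 mm apart. Raised keys' tops are level with this point; the latched one's is 5 mm lower, so a fingertip 2 to 3 mm below this point meets a raised key but not the latched one.
- latched_key (a joint): Depth (m) of the one latched key below raised: 0.005 latched, 0.008 at its bottom stop, 0 released. Which of the four places it has is not told. Push it straight down to the bottom stop (it pushes back 2 to 4 N; 6 N does it surely), then let go: it springs up to 0 by itself. Let go too early, it returns to 0.005. Once released it does not latch again.
- raised_key_1 (a joint): Its number says nothing about its place in the row. Depth of one of the three raised keys below its raised position, in m: 0 raised; pushing to about 0.008 latches it down, which is wrong. It pushes back with about 2 N at 0, rising evenly to 4 N at the bottom.
- raised_key_2 (a joint): Its number says nothing about its place in the row. Depth of one of the three raised keys below its raised position, in m: 0 raised; pushing to about 0.008 latches it down, which is wrong. It pushes back with about 2 N at 0, rising evenly to 4 N at the bottom.
- raised_key_3 (a joint): Its number says nothing about its place in the row. Depth of one of the three raised keys below its raised position, in m: 0 raised; pushing to about 0.008 latches it down, which is wrong. It pushes back with about 2 N at 0, rising evenly to 4 N at the bottom.
- lens_cell: Bystander: loose black lens cell with a green lens, 42 mm across, 12 mm high, lying on the +y end of the box, about 60 mm from the nearest key's centre. Origin at the centre of its underside.
- white_pot: Bystander: loose white screw-top pot, 48 mm across, 34 mm high, on the table before the box (the robot's side). Origin at the centre of its underside.
- gauge_block: Bystander: loose steel block 30 x 50 x 20 mm on the table before the box. Origin at the centre of its underside.
- lens_dish: Bystander: loose white dish, 70 mm across, 22 mm high, on the table beyond the box. Origin at the centre of its underside.
- mouse: Bystander: loose grey computer mouse, 100 x 58 x 30 mm, on the table beyond the box. Origin at the centre of its underside.
- pen_pot: Bystander: loose wooden pen pot, 72 mm across, 90 mm high, with pens standing up to 140 mm, on the table to the left (+y). Origin at the centre of its underside.
- cleaner_bottle: Bystander: loose white bottle with a blue cap, 52 mm across, 120 mm high, on the table to the right (-y). Origin at the centre of its underside.

How it is judged:
On the way, in this order (a step that is already met when the one before it is completed fails the run):
1. the latched key is pressed to the bottom of its stroke (over 7 mm) (value of joint latched_key above 0.007 m), for 0.04 s.
2. the key has sprung up (under 1 mm) (value of joint latched_key below 0.001 m), for 0.2 s.
At the end, for the whole second after the job is handed in: All four keys are up, within 1 mm of their raised position, and every bystander rests within 15 mm of where it began (value of joint each of latched_key, raised_key_1, raised_key_2, raised_key_3 below 0.001 m and linear speed of each of lens_cell, white_pot, gauge_block, lens_dish, mouse, pen_pot, cleaner_bottle below 0.02 m/s and distance of each of lens_cell, white_pot, gauge_block, lens_dish, mouse, pen_pot, cleaner_bottle from where it was at the start of the episode below 0.015 m); the robot touches nothing.
It fails at once if a raised key is pushed down more than 6.5 mm (a light tap goes down 1 to 4 mm) (value of joint any of raised_key_1, raised_key_2, raised_key_3 above 0.0065 m).
It fails at once if a bystander is pushed, lifted or carried more than 15 mm (distance of any of lens_cell, white_pot, gauge_block, lens_dish, mouse, pen_pot, cleaner_bottle from where it was at the start of the episode above 0.015 m).
It fails at once if a bystander is tipped over (angle between any of lens_cell, white_pot, gauge_block, lens_dish, mouse, pen_pot, cleaner_bottle's own z axis and vertical above 0.5 rad).
It also fails if it takes over 45 s, if anything falls off the work surface, if the arm or the gripper's body presses on something with over 40 N, if the wrist force passes 120 N, or if a joint passes its speed limit or range.

## Working session

There is one attempt and no reset: what is moved stays moved. The work goes in short steps, Python scripts to look and compute and a tool call to move; the robot and the scene stay as the last step left them, time stands still between calls to the robot, and variables do not carry over. Pictures are saved under pics/ and viewed, at most 10 in all, crops included, and the job is handed in when it is done.

Besides the shell and the picture viewer there is one more tool, called after "Call:" as name([rows], argument=value, ...), one row to a line, values as JSON. move_arm: Moves the arm, as the interface text tells. Scaled input: -1 to 1 covers 25 mm each way for a shift and 30 degrees each way for a turn. Its arguments: {"type":"object","properties":{"targets":{"type":"array"},"claw":{"type":"number"},"newtons":{"type":"number"}},"required":["targets"]}

```bash
mkdir -p pics
python3 - <<'E'
from station import sensors, cams
import cv2,numpy as np
s=sensors.sense();print(s['t'],s['tcp_pos'],s['tool_rot'],s['force'])
ims=[]
for n in("top","side"):
    im=cams.snapshot(n)[:,:,::-1];cv2.imwrite(f"pics/{n}0.png",im)
    m=cams.camera_model(n);print(n,m['fx'],m['cx'],m['cy'],np.round(m['distortion'],4),np.round(m['extrinsics'],3).tolist())
E
```

```text
0.0 [0.16081023 0.60321714 0.23032306] [ 1.30037398e-01  9.91508488e-01 -1.03516232e-03 -3.50074613e-04] [ 0.50785538  0.37743648 -0.32126822]
top 496.28980520743494 326.4232859424749 238.9716673325184 [-0.0407  0.      0.      0.      0.    ] [[0.021, -1.0, 0.014, -0.022], [-0.995, -0.023, -0.099, 0.548], [0.1, -0.012, -0.995, 1.102], [0.0, 0.0, 0.0, 1.0]]
side 620.5988725722892 319.1582252343239 245.8855377804399 [-0.1679  0.      0.      0.      0.    ] [[0.916, -0.402, 0.018, -0.514], [-0.288, -0.686, -0.668, 0.214], [0.281, 0.607, -0.744, 1.557], [0.0, 0.0, 0.0, 1.0]]
```

View pics/top0.png

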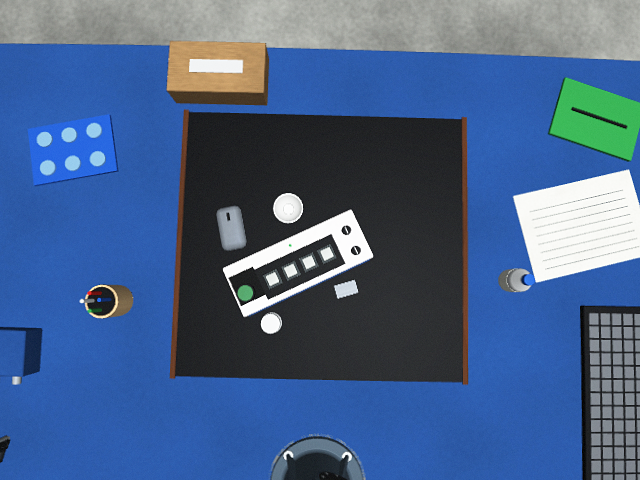

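View pics/side0.png

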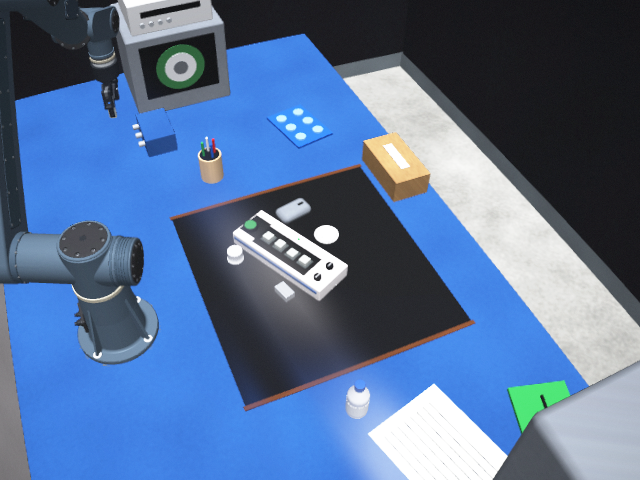

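The top view shows the keys at about (272,279), (291,270), (308,261) and (326,253), with the lens cell at (246,293). In the side view the keys run from (268,237) to (304,260). Next I'll triangulate the key blobs.

```bash
cat > h.py <<'E'
import cv2,numpy as np
def ray(m,uv):
    K=np.array([[m['fx'],0,m['cx']],[0,m['fy'],m['cy']],[0,0,1]])
    p=cv2.undistortPoints(np.array([[uv]],float),K,np.array(m['distortion']))[0,0]
    E=np.array(m['extrinsics']);R=E[:3,:3];return -R.T@E[:3,3],R.T@np.array([p[0],p[1],1])
def plane(m,uv,z):
    o,d=ray(m,uv);return o+d*(z-o[2])/d[2]
def tri(a,b):
    A=np.zeros((3,3));v=np.zeros(3)
    for o,d in(a,b):
        d=d/np.linalg.norm(d);P=np.eye(3)-np.outer(d,d);A+=P;v+=P@o
    return np.linalg.solve(A,v)
def keys(im,pts,thr=150,r=13):
    g=im.min(2);out=[]
    n,l,st,c=cv2.connectedComponentsWithStats((g>thr).astype(np.uint8))
    for p in pts:
        i=min((i for i in range(1,n) if 15<st[i,4]<3000),key=lambda i:np.hypot(*(c[i]-p)));out.append((c[i],st[i,4]))
    return out
E
python3 - <<'E'
from h import *
from station import cams
P={"top":[(272,279),(291,270),(308,261),(326,253)],"side":[(268,237),(280,244),(292,252),(304,260)]}
K={};M={}
for n in P:
    M[n]=cams.camera_model(n);K[n]=keys(cv2.imread(f"pics/{n}0.png"),P[n],140);print([(c.round(1).tolist(),a) for c,a in K[n]])
T=[]
for a,b in zip(K["top"],K["side"]):
    t=tri(ray(M["top"],a[0]),ray(M["side"],b[0]));pl=plane(M["top"],a[0],.059);T.append(pl);print(t.round(4),pl.round(4),plane(M["side"],b[0],.059).round(4))
for n,u in(("lens",(246,293)),("knob",(346,230)),("knob2",(355,250))):print(n,plane(M["top"],u,.057).round(4))
E
```

```text
[([272.1, 278.5], np.int32(119)), ([290.2, 270.1], np.int32(118)), ([308.4, 261.7], np.int32(117)), ([326.5, 253.3], np.int32(119))]
[([267.8, 236.4], np.int32(102)), ([279.7, 244.1], np.int32(98)), ([291.7, 252.4], np.int32(83)), ([304.1, 259.7], np.int32(98))]
[0.4541 0.1089 0.0514] [0.4552 0.1077 0.059 ] [0.4507 0.1026 0.059 ]
[0.4737 0.0692 0.0521] [0.4745 0.0684 0.059 ] [0.4706 0.0637 0.059 ]
[0.4931 0.0296 0.0505] [0.4938 0.029  0.059 ] [0.4893 0.023  0.059 ]
[ 0.5126 -0.0101  0.0541] [ 0.5133 -0.0104  0.059 ] [ 0.51   -0.0138  0.059 ]
lens [0.4224 0.164  0.057 ]
knob [ 0.5663 -0.0527  0.057 ]
knob2 [ 0.5222 -0.0734  0.057 ]
```

Call:
move_arm([
  {"dx":0.59,"dy":-0.99},
  {"dx":0.59,"dy":-0.99},
  {"dx":0.59,"dy":-0.99},
  {"dx":0.59,"dy":-0.99},
  {"dx":0.59,"dy":-0.99},
  {"dx":0.59,"dy":-0.99},
  {"dx":0.59,"dy":-0.99},
  {"dx":0.59,"dy":-0.99},
  {"dx":0.59,"dy":-0.99},
  {"dx":0.59,"dy":-0.99},
], claw=0)

```text
schema error: expected keys dx, dy, dz, rx, ry, rz
```

Call:
move_arm([
  {"dx":0.59,"dy":-0.99},
  {"dx":0.59,"dy":-0.99},
  {"dx":0.59,"dy":-0.99},
  {"dx":0.59,"dy":-0.99},
  {"dx":0.59,"dy":-0.99},
  {"dx":0.59,"dy":-0.99},
  {"dx":0.59,"dy":-0.99},
  {"dx":0.59,"dy":-0.99},
  {"dx":0.59,"dy":-0.99},
  {"dx":0.59,"dy":-0.99},
])

```text
schema error: expected keys dx, dy, dz, rx, ry, rz
```

Call:
move_arm([
  {"dx":0.59,"dy":-0.99,"dz":0,"rx":0,"ry":0,"rz":0},
  {"dx":0.59,"dy":-0.99,"dz":0,"rx":0,"ry":0,"rz":0},
  {"dx":0.59,"dy":-0.99,"dz":0,"rx":0,"ry":0,"rz":0},
  {"dx":0.59,"dy":-0.99,"dz":0,"rx":0,"ry":0,"rz":0},
  {"dx":0.59,"dy":-0.99,"dz":0,"rx":0,"ry":0,"rz":0},
  {"dx":0.59,"dy":-0.99,"dz":0,"rx":0,"ry":0,"rz":0},
  {"dx":0.59,"dy":-0.99,"dz":0,"rx":0,"ry":0,"rz":0},
  {"dx":0.59,"dy":-0.99,"dz":0,"rx":0,"ry":0,"rz":0},
  {"dx":0.59,"dy":-0.99,"dz":0,"rx":0,"ry":0,"rz":0},
  {"dx":0.59,"dy":-0.99,"dz":0,"rx":0,"ry":0,"rz":0},
], claw=0)

```text
t: 1.35
tcp_pos: [0.3088, 0.3554, 0.2311]
tool_rot: [0.13, 0.992, -0.0, -0.0]
force: [-0.6, 0.2, 0.6]
finger_gap: 0.001
gripper_force: 0.0
```

Call:
move_arm([
  {"dx":0.59,"dy":-0.99,"dz":0,"rx":0,"ry":0,"rz":0},
  {"dx":0.59,"dy":-0.99,"dz":0,"rx":0,"ry":0,"rz":0},
  {"dx":0.59,"dy":-0.99,"dz":0,"rx":0,"ry":0,"rz":0},
  {"dx":0.59,"dy":-0.99,"dz":0,"rx":0,"ry":0,"rz":0},
  {"dx":0.59,"dy":-0.99,"dz":0,"rx":0,"ry":0,"rz":0},
  {"dx":0.59,"dy":-0.99,"dz":0,"rx":0,"ry":0,"rz":0},
  {"dx":0.59,"dy":-0.99,"dz":0,"rx":0,"ry":0,"rz":0},
  {"dx":0.59,"dy":-0.99,"dz":0,"rx":0,"ry":0,"rz":0},
  {"dx":0.59,"dy":-0.99,"dz":0,"rx":0,"ry":0,"rz":0},
  {"dx":0.59,"dy":-0.99,"dz":0,"rx":0,"ry":0,"rz":0},
])

```text
t: 2.6
tcp_pos: [0.4562, 0.108, 0.2311]
tool_rot: [0.13, 0.992, -0.0, -0.0]
force: [0.1, -0.8, -1.1]
finger_gap: -0.001
gripper_force: 0.0
```

Run:
```python
from h import *
from station import cams,sensors
m=cams.camera_model("wrist");im=cams.snapshot("wrist")[:,:,::-1];cv2.imwrite("pics/w1.png",im)
import pickle;pickle.dump(m,open("w1.pkl","wb"))
K=np.array([[m['fx'],0,m['cx']],[0,m['fy'],m['cy']],[0,0,1]]);E=np.array(m['extrinsics'])
for p in[(.455,.107),(.4745,.068),(.494,.029),(.513,-.010)]:
    r=cv2.projectPoints(np.array([[*p,.059]]),cv2.Rodrigues(E[:3,:3])[0],E[:3,3],K,np.array(m['distortion']))[0].ravel();print(r.round(0))
F=[sensors.sense()['force'] for _ in range(3)];print(F)
```

```text
[315. 213.]
[282. 242.]
[251. 269.]
[221. 294.]
[array([ 1.97844568, -1.15358206,  0.30465111]), array([ 1.97844568, -1.15358206,  0.30465111]), array([ 1.97844568, -1.15358206,  0.30465111])]
```

View pics/w1.png

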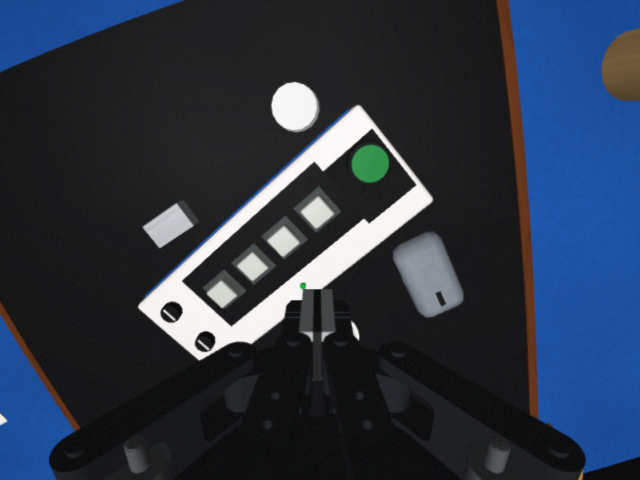

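The wrist view shows the keys at about (317,211), (284,241), (252,267) and (221,294), within 2 px of the predictions. The positions hold, so I'll tap place 1.

Call:
move_arm([
  {"dx":-0.04,"dy":-0.04,"dz":-1,"rx":0,"ry":0,"rz":0},
  {"dx":0,"dy":0,"dz":-1,"rx":0,"ry":0,"rz":0},
  {"dx":0,"dy":0,"dz":-1,"rx":0,"ry":0,"rz":0},
  {"dx":0,"dy":0,"dz":-1,"rx":0,"ry":0,"rz":0},
  {"dx":0,"dy":0,"dz":-1,"rx":0,"ry":0,"rz":0},
  {"dx":0,"dy":0,"dz":-0.9,"rx":0,"ry":0,"rz":0},
  {"dx":0,"dy":0,"dz":-0.6,"rx":0,"ry":0,"rz":0},
  {"dx":0,"dy":0,"dz":-0.3,"rx":0,"ry":0,"rz":0},
  {"dx":0,"dy":0,"dz":-0.1,"rx":0,"ry":0,"rz":0},
  {"dx":0,"dy":0,"dz":0,"rx":0,"ry":0,"rz":0},
])

```text
t: 3.9
tcp_pos: [0.4547, 0.108, 0.0591]
tool_rot: [0.13, 0.992, -0.0, -0.0]
force: [-1.3, 0.4, 2.1]
finger_gap: 0.0
gripper_force: 0.9
```

```bash
cat > f.py <<'E'
from station import cams,sensors
import numpy as np
S=[]
for i in range(8):
    cams.snapshot("wrist");S.append(sensors.sense())
F=np.array([s['force'] for s in S]);print(S[-1]['t'],np.mean([s['tcp_pos'] for s in S],0).round(4),F.mean(0).round(2),F.std(0).round(2))
E
python3 f.py
```

```text
4.3 [0.4556 0.1079 0.0592] [-0.04 -0.09  0.33] [0.76 0.28 0.55]
```

Call:
move_arm([
  {"dx":0,"dy":0,"dz":-0.1,"rx":0,"ry":0,"rz":0},
  {"dx":0,"dy":0,"dz":0,"rx":0,"ry":0,"rz":0},
  {"dx":0,"dy":0,"dz":0,"rx":0,"ry":0,"rz":0},
  {"dx":0,"dy":0,"dz":0,"rx":0,"ry":0,"rz":0},
  {"dx":0,"dy":0,"dz":0,"rx":0,"ry":0,"rz":0},
  {"dx":0,"dy":0,"dz":0,"rx":0,"ry":0,"rz":0},
  {"dx":0,"dy":0,"dz":0,"rx":0,"ry":0,"rz":0},
  {"dx":0,"dy":0,"dz":0,"rx":0,"ry":0,"rz":0},
  {"dx":0,"dy":0,"dz":0,"rx":0,"ry":0,"rz":0},
  {"dx":0,"dy":0,"dz":0,"rx":0,"ry":0,"rz":0},
])

```text
t: 5.55
tcp_pos: [0.4552, 0.1079, 0.0563]
tool_rot: [0.13, 0.992, 0.0, 0.0]
force: [1.4, -0.4, 2.8]
finger_gap: -0.0
gripper_force: 1.2
```

```bash
python3 f.py
```

```text
5.95 [0.4552 0.1078 0.0563] [1.7  0.14 2.11] [0.33 0.32 0.44]
```

Fz rose from 0.3 to 2.1 N at place 1, so that key looks raised. Next is place 2.

Call:
move_arm([
  {"dx":0,"dy":0,"dz":0.5,"rx":0,"ry":0,"rz":0},
  {"dx":0,"dy":0,"dz":0.5,"rx":0,"ry":0,"rz":0},
  {"dx":0.39,"dy":-0.79,"dz":0,"rx":0,"ry":0,"rz":0},
  {"dx":0.39,"dy":-0.79,"dz":0,"rx":0,"ry":0,"rz":0},
  {"dx":0,"dy":0,"dz":-0.5,"rx":0,"ry":0,"rz":0},
  {"dx":0,"dy":0,"dz":-0.3,"rx":0,"ry":0,"rz":0},
  {"dx":0,"dy":0,"dz":-0.1,"rx":0,"ry":0,"rz":0},
  {"dx":0,"dy":0,"dz":-0.1,"rx":0,"ry":0,"rz":0},
  {"dx":0,"dy":0,"dz":0,"rx":0,"ry":0,"rz":0},
  {"dx":0,"dy":0,"dz":0,"rx":0,"ry":0,"rz":0},
])

```text
t: 7.2
tcp_pos: [0.4744, 0.0686, 0.0564]
tool_rot: [0.13, 0.992, 0.0, -0.0]
force: [-1.4, 1.3, 1.9]
finger_gap: -0.002
gripper_force: 1.2
```

```bash
python3 f.py
```

```text
7.6 [0.4747 0.0685 0.0565] [-1.41  0.97  2.34] [0.31 0.44 0.49]
```

Call:
move_arm([
  {"dx":0,"dy":0,"dz":0.5,"rx":0,"ry":0,"rz":0},
  {"dx":0,"dy":0,"dz":0.5,"rx":0,"ry":0,"rz":0},
  {"dx":0.39,"dy":-0.79,"dz":0,"rx":0,"ry":0,"rz":0},
  {"dx":0.39,"dy":-0.79,"dz":0,"rx":0,"ry":0,"rz":0},
  {"dx":0,"dy":0,"dz":-0.5,"rx":0,"ry":0,"rz":0},
  {"dx":0,"dy":0,"dz":-0.3,"rx":0,"ry":0,"rz":0},
  {"dx":0,"dy":0,"dz":-0.1,"rx":0,"ry":0,"rz":0},
  {"dx":0,"dy":0,"dz":-0.1,"rx":0,"ry":0,"rz":0},
  {"dx":0,"dy":0,"dz":0,"rx":0,"ry":0,"rz":0},
  {"dx":0,"dy":0,"dz":0,"rx":0,"ry":0,"rz":0},
])

```text
t: 8.85
tcp_pos: [0.4942, 0.029, 0.0564]
tool_rot: [0.13, 0.992, -0.0, 0.0]
force: [0.5, 0.3, 0.6]
finger_gap: 0.003
gripper_force: 0.0
```

```bash
python3 f.py
```

```text
9.25 [0.4942 0.0289 0.0564] [-0.06 -0.18  0.13] [0.33 0.38 0.31]
```

Call:
move_arm([
  {"dx":0,"dy":0,"dz":0.5,"rx":0,"ry":0,"rz":0},
  {"dx":0,"dy":0,"dz":0.5,"rx":0,"ry":0,"rz":0},
  {"dx":0.39,"dy":-0.79,"dz":0,"rx":0,"ry":0,"rz":0},
  {"dx":0.39,"dy":-0.79,"dz":0,"rx":0,"ry":0,"rz":0},
  {"dx":0,"dy":0,"dz":-0.5,"rx":0,"ry":0,"rz":0},
  {"dx":0,"dy":0,"dz":-0.3,"rx":0,"ry":0,"rz":0},
  {"dx":0,"dy":0,"dz":-0.1,"rx":0,"ry":0,"rz":0},
  {"dx":0,"dy":0,"dz":-0.1,"rx":0,"ry":0,"rz":0},
  {"dx":0,"dy":0,"dz":0,"rx":0,"ry":0,"rz":0},
  {"dx":0,"dy":0,"dz":0,"rx":0,"ry":0,"rz":0},
])

```text
t: 10.5
tcp_pos: [0.5131, -0.0102, 0.0564]
tool_rot: [0.13, 0.992, 0.0, -0.0]
force: [-1.7, 0.3, 2.5]
finger_gap: -0.002
gripper_force: 1.2
```

```bash
python3 f.py
```

```text
10.9 [ 0.5135 -0.0104  0.0564] [-1.13  1.29  2.52] [0.55 0.22 0.56]
```

Places 1, 2 and 4 push back with 2.1, 2.3 and 2.5 N, and place 3 with 0.1 N, so the latched key is at place 3. I'll press it now, to about z = 0.0505 first.

Call:
move_arm([
  {"dx":0,"dy":0,"dz":0.5,"rx":0,"ry":0,"rz":0},
  {"dx":0,"dy":0,"dz":0.5,"rx":0,"ry":0,"rz":0},
  {"dx":-0.39,"dy":0.79,"dz":0,"rx":0,"ry":0,"rz":0},
  {"dx":-0.39,"dy":0.79,"dz":0,"rx":0,"ry":0,"rz":0},
  {"dx":0,"dy":0,"dz":-0.6,"rx":0,"ry":0,"rz":0},
  {"dx":0,"dy":0,"dz":-0.4,"rx":0,"ry":0,"rz":0},
  {"dx":0,"dy":0,"dz":-0.1,"rx":0,"ry":0,"rz":0},
  {"dx":0,"dy":0,"dz":-0.14,"rx":0,"ry":0,"rz":0},
  {"dx":0,"dy":0,"dz":0,"rx":0,"ry":0,"rz":0},
  {"dx":0,"dy":0,"dz":0,"rx":0,"ry":0,"rz":0},
])

```text
t: 12.15
tcp_pos: [0.4937, 0.0289, 0.051]
tool_rot: [0.13, 0.991, 0.0, -0.0]
force: [-3.3, 2.7, 9.0]
finger_gap: -0.0
gripper_force: 4.8
```

```bash
python3 f.py
```

```text
12.55 [0.4937 0.0289 0.051 ] [-2.13  2.27  9.55] [0.51 0.44 0.33]
```

The 9.5 N reading at z = 0.051 means the key is on its bottom stop. I'll let go and back off.

Call:
move_arm([
  {"dx":0,"dy":0,"dz":0.5,"rx":0,"ry":0,"rz":0},
  {"dx":0,"dy":0,"dz":1,"rx":0,"ry":0,"rz":0},
  {"dx":0,"dy":0,"dz":1,"rx":0,"ry":0,"rz":0},
  {"dx":0,"dy":0,"dz":1,"rx":0,"ry":0,"rz":0},
  {"dx":0,"dy":0,"dz":1,"rx":0,"ry":0,"rz":0},
  {"dx":0,"dy":0,"dz":1,"rx":0,"ry":0,"rz":0},
  {"dx":0,"dy":0,"dz":1,"rx":0,"ry":0,"rz":0},
  {"dx":0,"dy":0,"dz":0,"rx":0,"ry":0,"rz":0},
  {"dx":0,"dy":0,"dz":0,"rx":0,"ry":0,"rz":0},
  {"dx":0,"dy":0,"dz":0,"rx":0,"ry":0,"rz":0},
])

```text
t: 13.8
tcp_pos: [0.4934, 0.0289, 0.2117]
tool_rot: [0.13, 0.991, 0.0, -0.001]
force: [-0.2, -0.2, 0.6]
finger_gap: -0.003
gripper_force: 0.0
```

Run:
```python
from h import *
from station import cams,sensors
im=cams.snapshot("side")[:,:,::-1];cv2.imwrite("pics/s2.png",im)
P=[(268,237),(280,244),(292,252),(304,260)]
for f in("side0","s2"):print([(c.round(1).tolist(),int(a)) for c,a in keys(cv2.imread(f"pics/{f}.png"),P,140)])
a=[cv2.resize(cv2.imread(f"pics/{f}.png")[210:300,225:355],None,fx=5,fy=5) for f in("side0","s2")]
cv2.imwrite("pics/c2.png",cv2.resize(np.vstack(a),(433,600)))
```

```text
[([267.8, 236.4], 102), ([279.7, 244.1], 98), ([291.7, 252.4], 83), ([304.1, 259.7], 98)]
[([267.7, 236.4], 103), ([279.5, 244.2], 104), ([291.7, 252.0], 102), ([304.0, 260.1], 108)]
```

View pics/c2.png

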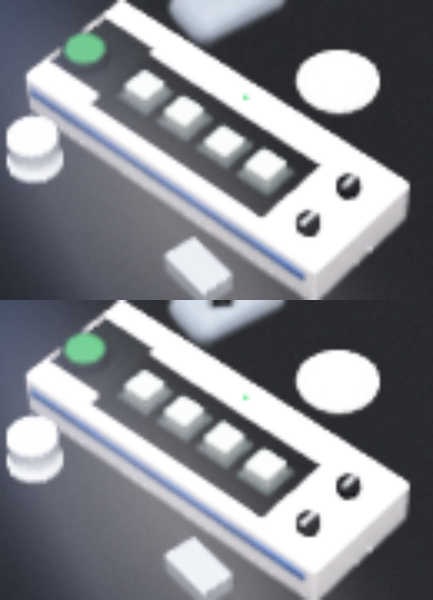

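The before (top) and after (bottom) crops show key 3, at (225,440) in the lower one, now raised like the others. Its side-view area went from 83 to 102 px, in line with its neighbours, and nothing else has moved.

```bash
python3 -c "
from station import order;print(order.sign_off())"
```

```text
the job is handed in; nothing more can be done
None
```

The latched key was at place 3. I pressed it to its stop and let go, the last picture shows all four keys raised and nothing else moved, and the job is handed in (no verdict was returned).

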